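# Drift a stand foot into line in the fume hood and pin it

## Robot

A 6-joint arm with a two-finger parallel gripper is mounted at the origin on the work surface. World frame = base frame: x ahead of the robot, y to its left, z up, the work surface at z = 0. Lengths are in m, angles in rad, forces in N, time in s.
With the tool pointing down it reaches from about 0.3 to 0.775 m from the base axis. Payload 14.6 kg.
Tool frame: the origin (TCP) lies at the very end of the fingers, on their centre line; the grasp point (between the pads) lies 19 mm behind it; z points along the fingers, y is the line along which they close (so a half turn about z gives the same grasp; the last joint's range is limited). The gripper opens to 94 mm and grips with 3 to 60 N. Pads are 16 mm wide; open, the fingers measure 119 mm over their backs; the gripper's body (75 mm by 177 mm) begins 78 mm behind the grasp point.
Start: joints at [1.257, 0.3, 1.521, -0, 1.321, -0.067], TCP at [0.134, 0.533, 0.205] pointing down, gripper open.
Joint ranges: [-3.03, 3.03], [-0.79, 2.21], [0.23, 2.52], [-1.04, 4.18], [0, 3.07], [-2.55, 2.55]. Speed limits (rad/s): [2.22, 2.22, 2.57, 3.14, 3.14, 3.14].

## Interface

Orientations are given as [roll, pitch, yaw] about the fixed x, y, z axes, in that order (R = Rz(yaw) Ry(pitch) Rx(roll)).
In Python, from station import ctrl, cams gives the robot as it stands. The module is installed in compiled form; this text tells all that it offers.
- The arm moves only by the tool arm_command, never from a script. Its argument "plan" is a list that holds one entry, the list of rows, each a list of 7 numbers: the shift along the tool's x, y, z in mm, then the turn, a rotation vector about the tool's x, y, z in rad, then the closure, from -1 (fully open) to 1 (shut). A call has 1 to 12 rows; each row is the pose to reach, as a shift and turn from the pose commanded when the call began, along the tool's axes at that moment; what a row does not reach only later rows make up. A row lasts 1/10 s, in which the tool goes at most 50 mm and 8.59 degrees, less where a joint would pass 70% of its speed; a pose out of reach is approached as far as the arm can. A call with a gripper value outside its range is refused whole. The fingers move at their own pace and stop on an object; "squeeze" is the grip in N (left out, the last holds). Time passes only in rows, so rows that repeat a pose let the fingers close. It gives the time, the measured TCP pose, the force, the opening and the grip force at its end, in the units of the state.
- ctrl.get_obs(): the state, without advancing time (a new reading comes with each control period).
- cams.camera(name): name is "scene" or "top" or "wrist"; returns (picture, depth): 384x512x3 uint8, blue, green, red; 384x512 float32, m along the optical axis (not along the pixel's ray), 0 where there is no reading.
- cams.camera_info(name): a dict with "fx", "fy", "cx", "cy" (pixels), "world_to_cam" (4x4, takes a point from world to camera coordinates). Camera axes: x right, y down, z forward; pixel columns grow to the right and rows downward; lengths in m; the calibration is good to about 2 mm. A picture is of the moment at which its call begins: read the wrist's pose just before it. camera_info takes no time and is no camera call; for the wrist camera it gives the pose at the moment of the call.
- ctrl.hand_in(): hands the job in; it is judged then, once.
The state is a dict: "time_s": time; "qpos": joint angles; "joint_vel": joint speeds; "tau": joint torques, N m; "ee_pos": TCP position; "eef_rot": TCP orientation; "force": force on the tool from outside, world axes, zero at the start; "moment": the same for the moment, N m; "grip_width": finger opening in m; "grip_force": force on a finger pad.
Only numpy, scipy, OpenCV 4.12 (cv2) and the standard library are available. Lean on these libraries where they do the work, as an engineer would, in place of code of your own. Each camera call takes 0.05 s, during which the arm holds its last target. There are 200 camera calls.

## Task

The foot plate of the clamp stand sits a few millimetres out of line on its dock. Take the tapered drift, the one with the thickest grip, from the rack and press it by feel, yielding sideways and with no more than about 15 N, down through the plate's larger hole and the dock's hole beneath until its collar sits fully home, so that the plate is drawn into line; then put the straight pin, the one with the thin tall grip, fully home in the smaller hole and let go of both. Do not push the plate or its post with the gripper, and leave everything else where it is.

Things in the scene. Friction and masses are not known exactly. Their poses are not given: they have to be found in the camera images.
- drift: Steel drift, at the start upright, collar resting on the rack. Origin on its axis at the collar's underside, z up. Below: 13 mm straight shank of 30 mm diameter, then a 40 mm taper down to a flat tip of 6 mm diameter at z -53 mm. Above: collar 42 mm diameter, 8 mm thick, then a round grip 30 mm thick (the thickest) up to z 60 mm. 0.24 to 0.38 kg.
- pin: Straight thin steel pin, upright at the start in the rack. Origin on its axis at the collar's underside, z up. Below: 10 mm diameter, the last 7 mm tapering to a 5 mm tip at z -53 mm. Above: collar 42 mm diameter, 8 mm thick, then a round grip only 14 mm thick (the thinnest) up to z 60 mm. 0.13 kg.
- stud: Short thick steel stud, a bystander in the third place of the rack. Origin at the underside of its 42 mm collar; below it 30 mm long, 28 mm diameter, blunt; short round grip of 22 mm diameter above, up to z 28 mm.
- rack: Fixed white rack block, 230 (x) x 60 (y) x 64 mm high, origin at the centre of its underside. Three sockets of 31 mm diameter, 60 mm deep, at x -75, 0 and +75 mm in its frame, y 0; drift, pin and stud hang in them in any order.
- dock: Fixed dark steel dock, 200 (x) x 250 (y) mm, slab top 52 mm above the bench, keepers along y at x beyond +-64 mm, up to 67 mm high. Origin: centre of its underside. Its holes (31 and 12 mm wide, through a 14 mm slab, 38 mm free space beneath) are spaced like the plate's but largely hidden under it; where they lie is not measured: find by feel. The plate lies on it.
- plate: Aluminium foot plate on the dock, 150 (x) x 200 (y) x 8 mm; origin: centre of underside. Post 118 mm tall at x +50, with a clamp near the top out to x +130 mm. Floats on the dock, never turning: slides along its x and y, friction about 5 N each, no spring, stops beyond 11 mm off line. At the start it is off line by 4.5 to 8.2 mm in x and by 4.5 to 8.2 mm in y, each either way.
- drift_hole (a point): Centre of the larger hole's mouth on the plate's top face (31 mm diameter through 8 mm); moves with the plate (same axes). The drift's tip, set at this centre, clears the dock's hole at every start. Drift home: its origin is here.
- pin_hole (a point): Centre of the smaller hole's mouth on the plate's top face (12 mm diameter through 8 mm), 100 mm from the larger along the plate's +y. Pin home: its origin is here.
- beaker: Glass beaker 68 mm wide, 90 mm tall, bystander; origin at its underside.
- reagent: Amber jar 60 mm wide, 130 mm tall, bystander; origin at its underside.
- tape: Reel of red plastic 60 mm wide, 19 mm tall, bystander; origin at its underside.
- wrench: Wrench lying on the bench, bystander.
- flaskring: Cork flask ring 100 mm wide, 25 mm tall, bystander; origin at its underside.
- boss: Small spare clamp boss, 34 x 28 x 28 mm with a brass screw, bystander; origin at its underside.
Things that resemble listed ones, but are neither listed nor needed, are in the scene too. Leave any blue, purple or turquoise look-alike of the pin alone.

How it is judged:
By the outcome, as a careful person would: the job done as asked, in the order asked, and still so for the second after the job is handed in, with the robot touching nothing.
It also fails if it takes over 72 s, if anything falls off the work surface, if the arm or the gripper's body presses on something with over 40 N, if the wrist force passes 120 N, or if a joint passes its speed limit or range.

## Working session

There is one attempt and no reset: what is moved stays moved. The work goes in short steps, Python scripts to look and compute and a tool call to move; the robot and the scene stay as the last step left them, time stands still between calls to the robot, and variables do not carry over. Pictures are saved under pics/ and viewed, at most 10 in all, crops included, and the job is handed in when it is done.

Besides the shell and the picture viewer there is one more tool, called after "Call:" in YAML: its name, and indented under it one key for each argument. arm_command: Moves the arm, as the interface text tells. Its arguments: {"type":"object","properties":{"plan":{"type":"array"},"squeeze":{"type":"number"}},"required":["plan"]}

```bash
mkdir -p pics; cat > h.py <<'E'
import numpy as np, cv2
from station import ctrl, cams
def grab(n):
    i=cams.camera_info(n); p,d=cams.camera(n); return p,d,i
def cloud(d,i):
    v,u=np.indices(d.shape); z=d
    c=np.stack([(u-i['cx'])/i['fx']*z,(v-i['cy'])/i['fy']*z,z,np.ones_like(z)],-1)
    return (c@np.linalg.inv(i['world_to_cam']).T)[...,:3]
def ray(i,u,v,h):
    T=np.linalg.inv(i['world_to_cam']); r=T[:3,:3]@np.array([(u-i['cx'])/i['fx'],(v-i['cy'])/i['fy'],1]); o=T[:3,3]
    return o+r*(h-o[2])/r[2]
E
python3 - <<'E'
from h import *
for n in ['scene','top']:
    p,d,i=grab(n); cv2.imwrite(f'pics/{n}0.png',cv2.resize(p,(768,576))); np.savez(f'{n}0.npz',p=p,d=d,**i)
    print(n,np.linalg.inv(i['world_to_cam'])[:3].round(3).tolist(),i['fx'])
print(ctrl.get_obs())
E
```

```text
scene [[-0.893, 0.242, -0.38, 1.159], [0.45, 0.516, -0.729, 1.075], [0.02, -0.822, -0.57, 0.967]] 495.02033318206486
top [[0.011, -0.981, 0.195, 0.337], [-1.0, -0.011, 0.0, -0.069], [0.002, -0.195, -0.981, 1.215]] 368.51038595399
{'time_s': 0.1, 'qpos': array([ 1.25741235e+00,  3.00419635e-01,  1.52150739e+00, -1.30034024e-05,
        1.32067286e+00, -6.65801128e-02]), 'joint_vel': array([-2.87472720e-03, -1.82955245e-03, -2.80204317e-03, -1.06446904e-05,
       -6.67315626e-04,  1.35360960e-03]), 'tau': array([ 1.44400110e-03, -5.32637322e+01, -3.53279936e+01,  7.09077367e-02,
        2.34603096e-02, -2.87168177e-05]), 'ee_pos': array([0.13429453, 0.53312134, 0.20494572]), 'eef_rot': array([-3.14058681e+00, -5.44446217e-05,  2.89479199e+00]), 'force': array([-0.05685808,  0.12102528,  0.41448224]), 'moment': array([-0.05521196,  0.01197774,  0.02378337]), 'grip_force': 0.0, 'grip_width': 0.093994401964342}
```

View pics/scene0.png

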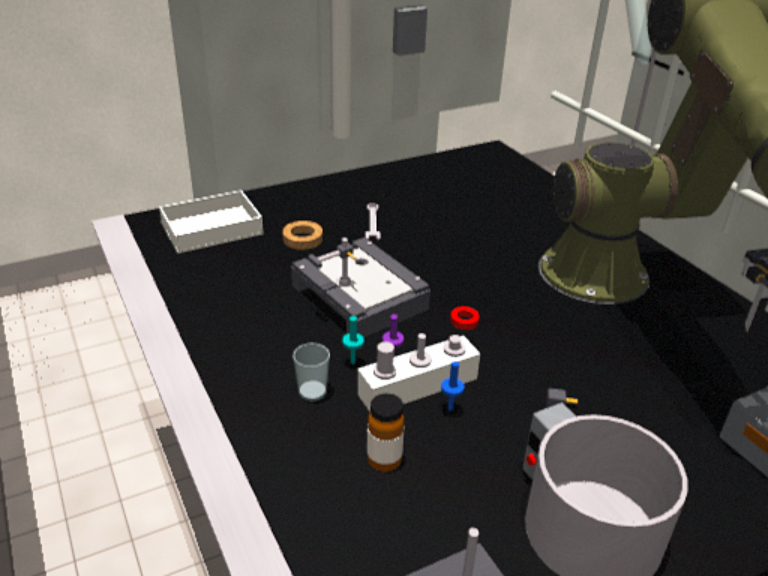

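View pics/top0.png

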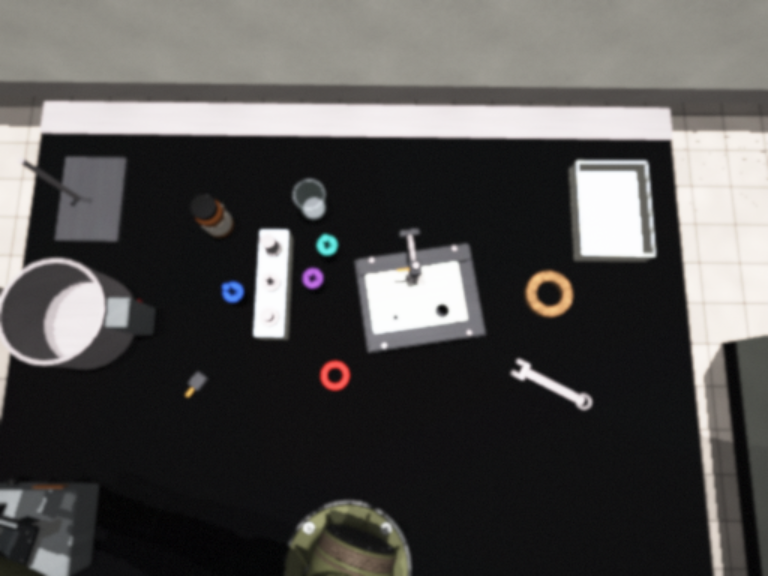

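Scene view: rack with drift (385,358), pin (421,350) and stud (454,345). The dock and plate have the post at (345,262). Top view: drift (272,245), pin (270,281), stud (270,317), larger hole (441,310), smaller hole (395,317).
Could be mistaken for the pin: teal (327,245), purple (312,278) and blue (232,291) pins. Could be mistaken for the drift: the stud (270,317). I choose the grey thickest grip at (272,245) and the grey thin, tall grip at (270,281).

```bash
python3 - <<'E'
from h import *
f=np.load('top0.npz'); p,d=f['p'],f['d']; i={k:f[k] for k in ['fx','fy','cx','cy','world_to_cam']}
C=cloud(d,i)
for n,(u,v),h in [('drift',(272,245),.12),('pin',(270,281),.12),('stud',(270,317),.09),('bighole',(441,310),.06),('small',(395,317),.06),('rackTL',(260,230),.064),('rackTR',(290,230),.064),('rackBL',(254,337),.064),('rackBR',(287,338),.064)]:
    u/=1.5;v/=1.5; print(n,ray(i,u,v,h).round(4),C[int(v),int(u)].round(3))
for (u,v) in [(400,325),(420,320),(372,300),(460,330),(413,230),(414,270)]:
    print(u,v,C[int(v/1.5),int(u/1.5)].round(4))
w=cams.camera_info('wrist'); o=ctrl.get_obs(); print(np.linalg.inv(w['world_to_cam'])[:3].round(4),w['fx'],w['cx'],w['cy'])
# scene-side height of drift
f=np.load('scene0.npz'); i2={k:f[k] for k in ['fx','fy','cx','cy','world_to_cam']};C2=cloud(f['d'],i2)
for (u,v) in [(385,348),(421,335),(454,339),(400,370)]: print(u,v,C2[int(v/1.5),int(u/1.5)].round(4))
E
```

```text
drift [0.6458 0.1622 0.12  ] [0.646 0.162 0.124]
pin [0.5702 0.1624 0.12  ] [0.576 0.167 0.099]
stud [0.501  0.1648 0.09  ] [0.501 0.164 0.094]
bighole [ 0.5245 -0.1897  0.06  ] [ 0.536 -0.196  0.005]
small [ 0.5084 -0.0925  0.06  ] [ 0.511 -0.092  0.049]
rackTL [0.695  0.2017 0.064 ] [0.714 0.217 0.005]
rackTR [0.6957 0.1367 0.064 ] [0.717 0.149 0.   ]
rackBL [0.4623 0.2014 0.064 ] [ 0.472  0.218 -0.001]
rackBR [0.461  0.1325 0.064 ] [0.467 0.142 0.016]
400 325 [ 0.4933 -0.101   0.0624]
420 320 [ 0.5037 -0.1453  0.0597]
372 300 [ 0.5456 -0.0433  0.0528]
460 330 [ 0.4824 -0.2272  0.0598]
413 230 [ 0.6726 -0.1245  0.1508]
414 270 [ 0.5895 -0.1277  0.1494]
[[ 0.2442  0.9316  0.2693  0.0547]
 [ 0.9697 -0.2341 -0.0695  0.554 ]
 [-0.0017  0.2781 -0.9605  0.383 ]] 346.28279570169343 253.24234337999727 190.32789114159553
385 348 [0.6602 0.1737 0.1234]
421 335 [0.5823 0.1672 0.1231]
454 339 [0.5087 0.1686 0.0884]
400 370 [0.6285 0.1766 0.0645]
```

```bash
cat >> h.py <<'E'
from scipy.spatial.transform import Rotation as Ro
def go(xyz,yaw):
    o=ctrl.get_obs(); R=Ro.from_euler('xyz',o['eef_rot']); T=Ro.from_euler('xyz',[np.pi,0,yaw])
    s=R.inv().apply(np.array(xyz)-o['ee_pos'])*1e3; r=(R.inv()*T).as_rotvec()
    print('shift',s.round(1),'rot',r.round(3),'rows>=',max(np.linalg.norm(s)/50,np.linalg.norm(r)/.15).__round__(1))
E
python3 -c "
from h import *
go([.6,.16,.29],np.pi); go([.36,.35,.27],np.pi)"
```

```text
shift [-542.7 -248.1  -84.8] rot [-0.001 -0.    -0.247] rows>= 12.1
shift [-263.6 -122.5  -64.9] rot [-0.001 -0.    -0.247] rows>= 6.0
```

Call:
arm_command:
  plan:
    - [[-50,-22,-60,0,0,0,-1],[-543,-248,-85,0,0,-0.247,-1],[-543,-248,-85,0,0,-0.247,-1],[-543,-248,-85,0,0,-0.247,-1],[-543,-248,-85,0,0,-0.247,-1],[-543,-248,-85,0,0,-0.247,-1],[-543,-248,-85,0,0,-0.247,-1],[-543,-248,-85,0,0,-0.247,-1],[-543,-248,-85,0,0,-0.247,-1],[-543,-248,-85,0,0,-0.247,-1],[-543,-248,-85,0,0,-0.247,-1],[-543,-248,-85,0,0,-0.247,-1]]

```text
time_s: 1.3
ee_pos: [0.5863, 0.1708, 0.2887]
eef_rot: [-3.142, -0.0, -3.141]
force: [-0.2, 0.8, 0.7]
grip_width: 0.0938
grip_force: 0.0
```

```bash
python3 - <<'E'
from h import *
o=ctrl.get_obs(); print(o['ee_pos'],o['eef_rot'],o['qpos'])
p,d,i=grab('wrist'); cv2.imwrite('pics/w1.png',p); np.savez('w1.npz',p=p,d=d,**i)
E
```

```text
[0.58627408 0.17083749 0.28866679] [-3.14152470e+00 -4.34937131e-04 -3.14142513e+00] [ 2.23559279e-01  3.95646048e-01  1.20296091e+00  3.01020485e-05
  1.54342488e+00 -1.34740541e+00]
```

View pics/w1.png

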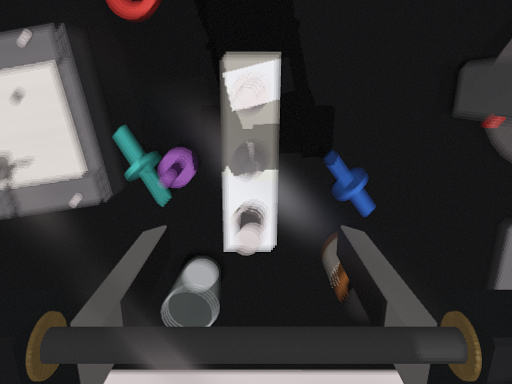

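Wrist view: drift at (248,238), pin (248,158) and stud (248,95) in the white rack, with the colored look-alikes outside it. There is some motion blur, so I'll measure now the arm is still.

```bash
cat > meas.py <<'E'
from h import *
def grips(n):
    o=ctrl.get_obs(); p,d,i=grab(n); C=cloud(d,i); m=(d>0)&(C[...,2]>.078)&(C[...,2]<.135)
    for nm,g in [('drift',(.646,.162)),('pin',(.572,.163)),('stud',(.5,.164))]:
        k=m&(np.hypot(C[...,0]-g[0],C[...,1]-g[1])<.03); q=C[k]
        if len(q)<10: print(n,nm,'few');continue
        t=q[q[:,2]>q[:,2].max()-.006]
        print(n,nm,len(q),'top z',np.percentile(q[:,2],97).round(4),'top mean',t.mean(0).round(4),'ext',t.min(0).round(4),t.max(0).round(4))
    hsv=cv2.cvtColor(p,cv2.COLOR_BGR2HSV)
    m=(C[...,2]>.058)&(C[...,2]<.07)&(np.abs(C[...,1]-.165)<.05)&(np.abs(C[...,0]-.575)<.14)
    r=cv2.minAreaRect((C[m][:,:2]*1e3).astype(np.float32)); print(n,'rack rect',r,'z',np.median(C[m][:,2]))
    return o
E
python3 - <<'E'
from meas import *
grips('top'); o=grips('wrist'); print(o['ee_pos'])
go([.646,.163,.2],np.pi)
E
```

```text
top drift few
top pin 37 top z 0.1267 top mean [0.5803 0.1706 0.125 ] ext [0.5731 0.1648 0.1231] [0.5858 0.1769 0.1282]
top stud 26 top z 0.0957 top mean [0.5063 0.1668 0.0927] ext [0.4953 0.1605 0.0905] [0.5141 0.1743 0.0965]
top rack rect ((578.9783325195312, 170.82559204101562), (228.6916046142578, 60.5762939453125), 0.053167298436164856) z 0.06450449712320794
wrist drift 897 top z 0.1238 top mean [0.6529 0.1709 0.1225] ext [0.6388 0.1566 0.119 ] [0.6679 0.1857 0.125 ]
wrist pin 237 top z 0.1239 top mean [0.5783 0.1712 0.1225] ext [0.5717 0.1647 0.1188] [0.5857 0.1779 0.1247]
wrist stud 358 top z 0.0922 top mean [0.5036 0.1714 0.0908] ext [0.4927 0.1608 0.0885] [0.5136 0.1816 0.0931]
wrist rack rect ((578.6780395507812, 171.23446655273438), (60.06998825073242, 230.0120086669922), 89.8442153930664) z 0.06285011475114832
[0.58795894 0.16854102 0.28751833]
shift [-59.9  -7.3  87.4] rot [-0.    -0.002 -0.003] rows>= 2.1
```

```bash
python3 - <<'E'
from meas import *
print(ctrl.get_obs()['ee_pos'])
go([.6533,.1712,.15],np.pi)
E
```

```text
[0.58626086 0.17050813 0.28752147]
shift [-67.3   1.  137.4] rot [-0.    -0.002 -0.003] rows>= 3.1
```

Call:
arm_command:
  plan:
    - [[-67,1,60,0,0,0,-1],[-67,1,100,0,0,0,-1],[-67,1,137,0,0,0,-1],[-67,1,137,0,0,0,-1]]

```text
time_s: 1.85
ee_pos: [0.6494, 0.1739, 0.1452]
eef_rot: [-3.14, -0.01, -3.141]
force: [-1.2, -0.4, -0.1]
grip_width: 0.0939
grip_force: 0.0
```

```bash
python3 - <<'E'
from meas import *
p,d,i=grab('wrist'); cv2.imwrite('pics/w2.png',p)
for k in range(2): grips('wrist'); o=ctrl.get_obs(); print(o['ee_pos'],o['eef_rot'],o['force'])
E
```

```text
wrist drift 2370 top z 0.1237 top mean [0.6531 0.1709 0.1226] ext [0.6386 0.1561 0.1188] [0.6688 0.1854 0.1248]
wrist pin 483 top z 0.1242 top mean [0.5789 0.1712 0.1229] ext [0.5721 0.1646 0.12  ] [0.5856 0.1779 0.1251]
wrist stud 97 top z 0.0909 top mean [0.5144 0.1715 0.0881] ext [0.5135 0.1668 0.0855] [0.5152 0.1762 0.0915]
wrist rack rect ((600.8932495117188, 171.0225830078125), (60.17319107055664, 186.140869140625), 89.8377914428711) z 0.06286857643492932
[0.65107682 0.17419745 0.15142174] [-3.14117163e+00 -2.30153655e-03 -3.14052137e+00] [-0.64025032  0.12025664  0.75701578]
wrist drift 2290 top z 0.1237 top mean [0.6531 0.171  0.1226] ext [0.6388 0.156  0.1186] [0.6686 0.1856 0.1246]
wrist pin 465 top z 0.1241 top mean [0.5788 0.1711 0.1228] ext [0.5722 0.1647 0.1186] [0.5858 0.1776 0.1245]
wrist stud 68 top z 0.0892 top mean [0.5144 0.1714 0.0862] ext [0.5136 0.1662 0.084 ] [0.515  0.1764 0.0898]
wrist rack rect ((601.4118041992188, 171.01910400390625), (60.16843795776367, 185.74105834960938), 89.8575668334961) z 0.06287284751837174
[0.65190391 0.17432438 0.15389237] [ 3.14118694e+00  1.48297105e-03 -3.14055107e+00] [ 0.14905407 -0.09015859  0.85080093]
```

View pics/w2.png

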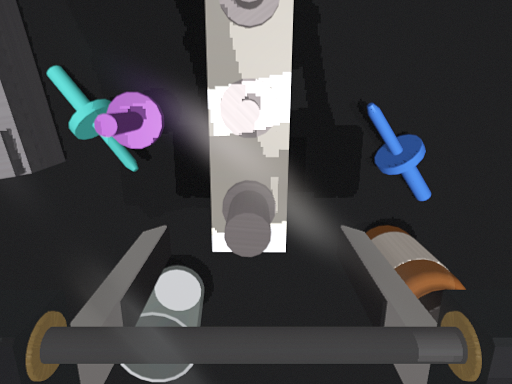

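Close view confirms it: thickest grip (drift) at (248,225), thin pin at (240,105), look-alikes off to the sides. Descending to grasp.

Call:
arm_command:
  plan:
    - [[-1,-3,35,0,0,0,-1],[-1,-3,66,0,0,0,-1],[-1,-3,66,0,0,0,-1],[-1,-3,66,0,0,0,-1],[-1,-3,66,0,0,0,1],[-1,-3,66,0,0,0,1],[-1,-3,66,0,0,0,1],[-1,-3,66,0,0,0,1],[-1,-3,66,0,0,0,1],[-1,-3,66,0,0,0,1],[-1,-3,66,0,0,0,1]]
  squeeze: 40

```text
time_s: 3.1
ee_pos: [0.653, 0.1705, 0.0857]
eef_rot: [-3.142, -0.0, -3.141]
force: [0.1, -0.2, 0.4]
grip_width: 0.0416
grip_force: 0.0
```

```bash
python3 - <<'E'
from meas import *
o=ctrl.get_obs(); print(o)
# dock/plate from the scene-wide top view
f=np.load('top0.npz'); p,d=f['p'],f['d']; i={k:f[k] for k in ['fx','fy','cx','cy','world_to_cam']}
C=cloud(d,i)
R=(np.abs(C[...,0]-.53)<.16)&(np.abs(C[...,1]+.14)<.17)
print(p[203,280],p[200,300])
m=R&(p.min(2)>150); q=C[m&(C[...,2]<.075)]; print('plate',cv2.minAreaRect((q[:,:2]*1e3).astype(np.float32)))
q=C[R&(C[...,2]>.03)&(C[...,2]<.08)]; print('dock',cv2.minAreaRect((q[:,:2]*1e3).astype(np.float32)))
E
```

```text
{'time_s': 3.1, 'qpos': array([ 2.01084514e-01,  6.84791266e-01,  1.23978355e+00, -5.21000925e-06,
        1.21714911e+00, -1.36990397e+00]), 'joint_vel': array([ 0.00105732, -0.00188851,  0.00086134,  0.00012461, -0.00010884,
       -0.00098233]), 'tau': array([ 2.89323390e-03, -7.20767856e+01, -3.37722981e+01, -6.48045861e-04,
        7.92839471e-02,  2.20713300e-04]), 'ee_pos': array([0.65300418, 0.17045924, 0.08572847]), 'eef_rot': array([-3.14156167e+00, -1.27661540e-04, -3.14139870e+00]), 'force': array([ 0.08832623, -0.20489969,  0.40109127]), 'moment': array([0.00949446, 0.05216878, 0.00531084]), 'grip_force': 0.0, 'grip_width': 0.04162092233048134}
[253 254 253] [253 253 253]
plate ((571.6858520507812, -133.03050231933594), (234.3044891357422, 210.7567596435547), 9.47616958618164)
dock ((553.0860595703125, -144.17657470703125), (200.22946166992188, 249.8274383544922), 9.14124584197998)
```

Call:
arm_command:
  plan:
    - [[0,0,0,0,0,0,1],[0,0,0,0,0,0,1],[0,0,0,0,0,0,1],[0,0,0,0,0,0,1],[0,0,-20,0,0,0,1],[0,0,-60,0,0,0,1],[0,0,-105,0,0,0,1],[0,0,-150,0,0,0,1],[0,0,-200,0,0,0,1],[0,0,-210,0,0,0,1],[0,0,-210,0,0,0,1]]

```text
time_s: 4.2
ee_pos: [0.6533, 0.1706, 0.2967]
eef_rot: [3.141, 0.002, -3.141]
force: [-0.1, -0.6, -4.7]
grip_width: 0.0296
grip_force: 40.0
```

```bash
python3 - <<'E'
from meas import *
o=ctrl.get_obs(); print(o['ee_pos'],o['force'],o['moment'],o['grip_force'],o['qpos'])
go([.62,-.14,.295],np.radians(180+9.15))
E
```

```text
[0.65328562 0.17058166 0.29669454] [-0.07899954 -0.60646452 -4.685494  ] [ 0.0133816   0.03222641 -0.05665708] 39.99741554260254 [ 2.01152226e-01  5.57563791e-01  9.52858700e-01  6.20383369e-05
  1.62899015e+00 -1.36989017e+00]
shift [  33.4 -310.6    1.5] rot [ 0.     0.002 -0.159] rows>= 6.2
```

Call:
arm_command:
  plan:
    - [[4,-35,1,0,0,-0.02,1],[9,-80,1,0,0,-0.05,1],[14,-125,1,0,0,-0.08,1],[19,-170,1,0,0,-0.11,1],[24,-215,1,0,0,-0.14,1],[29,-260,1,0,0,-0.159,1],[32,-295,1,0,0,-0.159,1],[33,-310,1,0,0,-0.159,1],[33,-310,1,0,0,-0.159,1],[33,-310,1,0,0,-0.159,1],[33,-310,1,0,0,-0.159,1]]

```text
time_s: 5.3
ee_pos: [0.6202, -0.138, 0.294]
eef_rot: [3.141, -0.001, -2.981]
force: [0.1, 0.1, -4.8]
grip_width: 0.0299
grip_force: 40.0
```

```bash
python3 - <<'E'
from meas import *
o=ctrl.get_obs(); print(o['ee_pos'],o['force'],o['moment'],o['grip_width'],o['qpos'])
p,d,i=grab('wrist'); cv2.imwrite('pics/w3.png',p); np.savez('w3.npz',p=p,d=d,**i)
o=ctrl.get_obs(); print(o['ee_pos'],o['force'],o['moment'])
E
```

```text
[ 0.62023248 -0.13803278  0.29398628] [ 0.14051497  0.08845129 -4.80674045] [ 0.03030205  0.02726586 -0.00309769] 0.02985438109862535 [-2.76722110e-01  4.56126232e-01  1.10687624e+00  2.53020891e-04
  1.57972298e+00 -2.00825128e+00]
[ 0.62025312 -0.13806172  0.29429085] [ 0.89186356  0.23973224 -4.00444126] [0.04254907 0.03472267 0.00624369]
```

View pics/w3.png

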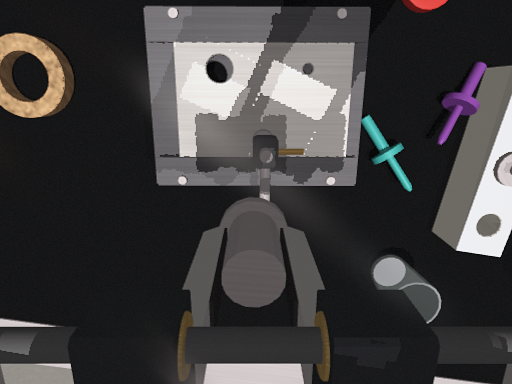

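Wrist view 3: larger hole at (220,68) with a dark crescent, smaller hole at (308,68), post at (265,150).

```bash
python3 - <<'E'
from meas import *
f=np.load('w3.npz'); p,d=f['p'],f['d']; i={k:f[k] for k in ['fx','fy','cx','cy','world_to_cam']}
C=cloud(d,i); g=p.max(2)
def hole(u,v,r,h):
    m=np.zeros(g.shape,np.uint8); m[v-r:v+r,u-r:u+r]=(g[v-r:v+r,u-r:u+r]<th)
    c=max(cv2.findContours(m,cv2.RETR_EXTERNAL,cv2.CHAIN_APPROX_NONE)[0],key=cv2.contourArea)
    P=np.array([ray(i,x,y,h)[:2] for x,y in c[:,0]])*1e3
    (x,y),rad=cv2.minEnclosingCircle(P.astype(np.float32)); e=cv2.fitEllipse(P.astype(np.float32)) if len(P)>5 else None
    return (x,y,rad,e)
for th in (90,110): print(th,hole(220,68,20,.06),hole(308,68,10,.06))
np.set_printoptions(linewidth=220)
print(g[50:88:2,200:242:2]); print((C[50:88:2,200:242:2,2]*1e3).astype(int))
R=(np.abs(C[...,0]-.553)<.16)&(np.abs(C[...,1]+.144)<.17)&(d>0)
q=C[R&(C[...,2]>.03)&(C[...,2]<.075)]; print('dock',cv2.minAreaRect((q[:,:2]*1e3).astype(np.float32)))
a=np.radians(9.15);A=np.array([[np.cos(a),np.sin(a)],[-np.sin(a),np.cos(a)]])
# plate edges via z=.060 band, in dock axes
k=R&(np.abs(C[...,2]-.060)<.0025); L=(C[k][:,:2]-[.553,-.144])@A.T
print('plate x',np.percentile(L[:,0],[0,1,99,100]),'y',np.percentile(L[:,1],[0,1,99,100]))
print(np.histogram(L[:,0],bins=np.arange(-.1,.101,.004)))
E
```

```text
90 (524.6329345703125, -193.85223388671875, 14.16561222076416, ((525.31201171875, -194.3711700439453), (19.627479553222656, 26.93296241760254), 141.87823486328125)) (506.15350341796875, -93.73408508300781, 5.656235694885254, ((506.1578674316406, -93.74375915527344), (10.328765869140625, 10.662595748901367), 9.575410842895508))
110 (521.7716674804688, -192.53135681152344, 15.442392349243164, ((522.3981323242188, -193.2714080810547), (26.613601684570312, 28.748367309570312), 90.83150482177734)) (506.035888671875, -93.63892364501953, 6.228097438812256, ((505.9953918457031, -93.65895080566406), (10.756436347961426, 11.755125999450684), 92.14630889892578))
[[212 212 212 212 212 212 212 212 211 212 212 212 213 212 219 231 211 212 212 212 212]
 [218 218 218 217 217 218 218 219 216 216 217 218 218 217 217 217 217 216 237 215 216]
 [218 218 219 219 218 220 211 166 124 121 110 154 189 220 221 220 220 220 219 220 220]
 [217 218 218 219 222 189 114  96 103 102 102 104  98 130 214 224 223 224 223 223 226]
 [220 221 221 221 189  73 108 108 105 105 106 105 106 103 113 208 222 222 221 220 220]
 [218
[... 3556 characters left out ...]
00e-02,
       -5.20000000e-02, -4.80000000e-02, -4.40000000e-02, -4.00000000e-02, -3.60000000e-02, -3.20000000e-02, -2.80000000e-02, -2.40000000e-02, -2.00000000e-02, -1.60000000e-02, -1.20000000e-02, -8.00000000e-03,
       -4.00000000e-03,  8.32667268e-17,  4.00000000e-03,  8.00000000e-03,  1.20000000e-02,  1.60000000e-02,  2.00000000e-02,  2.40000000e-02,  2.80000000e-02,  3.20000000e-02,  3.60000000e-02,  4.00000000e-02,
        4.40000000e-02,  4.80000000e-02,  5.20000000e-02,  5.60000000e-02,  6.00000000e-02,  6.40000000e-02,  6.80000000e-02,  7.20000000e-02,  7.60000000e-02,  8.00000000e-02,  8.40000000e-02,  8.80000000e-02,
        9.20000000e-02,  9.60000000e-02,  1.00000000e-01]))
```

```bash
python3 - <<'E'
from meas import *
from scipy.optimize import least_squares
f=np.load('w3.npz'); p,d=f['p'],f['d']; i={k:f[k] for k in ['fx','fy','cx','cy','world_to_cam']}
g=p.max(2).astype(int)
def fit(P,r):
    P=np.array(P); s=least_squares(lambda c:np.hypot(*(P-c).T)-r,P.mean(0),loss='soft_l1',f_scale=.001); return s.x*1e3, np.abs(s.fun).mean()*1e3
# plate hole: bright->not bright edge; threshold 165
m=np.zeros(g.shape,np.uint8); m[48:90,200:242]=g[48:90,200:242]<165
c=max(cv2.findContours(m,0,1)[0],key=cv2.contourArea)[:,0]
ph=fit([ray(i,x,y,.06)[:2] for x,y in c],.0155); print('plate hole',ph)
m=np.zeros(g.shape,np.uint8); m[58:78,302:316]=g[58:78,302:316]<150
c=max(cv2.findContours(m,0,1)[0],key=cv2.contourArea)[:,0]
print('small',fit([ray(i,x,y,.06)[:2] for x,y in c],.006))
E=[]
for v in range(64,80):   # rightmost dark -> rim
    for u in range(229,214,-1):
        if g[v,u]<62 and g[v,u+1]>=62 and g[v,u+2]>95: E.append((u+.5,v)); break
for u in range(211,224):
    for v in range(57,70):
        if g[v,u]>=62 and g[v+1,u]<62: E.append((u,v+.5)); break
print(E); dh=fit([ray(i,x,y,.052)[:2] for x,y in E],.0155); print('dock hole',dh)
a=np.radians(9.15);A=np.array([[np.cos(a),np.sin(a)],[-np.sin(a),np.cos(a)]])
print('plate off line (plate axes)',A@(ph[0]-dh[0]))
# drift axis in hand: collar in cloud
C=cloud(d,i); o=ctrl.get_obs(); e=o['ee_pos']; print(e,o['eef_rot'])
k=(np.hypot(C[...,0]-e[0],C[...,1]-e[1])<.03)&(C[...,2]>.24)&(C[...,2]<.36); q=C[k]; print(len(q)); print(np.percentile(q[:,2],[1,50,99]))
t=q[q[:,2]>np.percentile(q[:,2],99)-.004]; print('grip top',t.mean(0),t.min(0),t.max(0))
E
```

```text
plate hole (array([ 521.71037831, -192.07624194]), np.float64(0.45777745234303074))
small (array([505.86538595, -93.56317944]), np.float64(0.6055206385043924))
[(222.5, 64), (222.5, 65), (223.5, 66), (224.5, 67), (224.5, 68), (225.5, 69), (225.5, 70), (226.5, 71), (226.5, 72), (226.5, 73), (226.5, 74), (226.5, 75), (226.5, 76), (226.5, 77), (226.5, 78), (225.5, 79), (211, 59.5), (212, 60.5), (213, 60.5), (214, 60.5), (215, 60.5), (216, 60.5), (217, 61.5), (218, 61.5), (219, 61.5), (220, 62.5), (221, 63.5), (222, 63.5), (223, 65.5)]
dock hole (array([ 529.39961284, -198.61957634]), np.float64(0.26216472535045104))
plate off line (plate axes) [-6.55087319  7.68281285]
[ 0.62025312 -0.13806172  0.29429085] [ 3.14113308e+00 -5.53278877e-04 -2.98071323e+00]
10321
[0.27454461 0.3304818  0.35884737]
grip top [ 0.6123914  -0.13831276  0.35728843] [ 0.60566707 -0.16538908  0.35485405] [ 0.62911663 -0.1122684   0.3599763 ]
```

```bash
python3 - <<'E'
from meas import *
o=ctrl.get_obs(); print(o['ee_pos'])
go([.5294,-.1986,.294],np.radians(189.15));go([.5294,-.1986,.155],np.radians(189.15))
E
```

```text
[ 0.62025312 -0.13806172  0.29429085]
shift [ 99.4 -45.2   0.3] rot [ 0.    -0.001  0.001] rows>= 2.2
shift [ 99.3 -45.3 139.3] rot [ 0.    -0.001  0.001] rows>= 3.5
```

Call:
arm_command:
  plan:
    - [[45,-20,0,0,0,0,1],[85,-39,0,0,0,0,1],[99,-45,20,0,0,0,1],[99,-45,60,0,0,0,1],[99,-45,100,0,0,0,1],[99,-45,130,0,0,0,1],[99,-45,139,0,0,0,1],[99,-45,139,0,0,0,1],[99,-45,139,0,0,0,1],[99,-45,139,0,0,0,1],[99,-45,139,0,0,0,1]]

```text
time_s: 6.45
ee_pos: [0.53, -0.1998, 0.1571]
eef_rot: [-3.14, 0.002, -2.982]
force: [0.0, 0.5, -3.6]
grip_width: 0.0295
grip_force: 40.0
```

```bash
python3 - <<'E'
from meas import *
for k in range(4):
    o=ctrl.get_obs(); print(o['time_s'],o['ee_pos'],o['eef_rot'],o['force'],o['moment'])
    if k==0: p,d,i=grab('scene');cv2.imwrite('pics/s2.png',cv2.resize(p[140:230,180:300],(720,540)))
    elif k<3: cams.camera('scene')
go([.5294,-.1986,.155],np.radians(189.15))
E
```

```text
6.45 [ 0.52995969 -0.1997653   0.15706212] [-3.14046383e+00  1.70898349e-03 -2.98223561e+00] [ 0.01253604  0.51095215 -3.60617275] [-2.05668198e-03 -4.63721539e-03  4.99801191e-05]
6.5 [ 0.52981117 -0.19977763  0.15677345] [-3.14071388e+00  1.31059489e-03 -2.98236691e+00] [-0.68731821 -0.08519665 -5.40032604] [ 0.01818031 -0.01175422  0.00349793]
6.55 [ 0.5297074  -0.19973413  0.15649686] [-3.14093182e+00  9.33941485e-04 -2.98234972e+00] [-0.29798529  0.08237765 -3.90222151] [ 0.02981653  0.01792778 -0.03895324]
6.6 [ 0.52961585 -0.19972039  0.15630519] [-3.14113522e+00  6.65870013e-04 -2.98239589e+00] [ 0.62318044  0.54147208 -3.39335028] [-0.00606196 -0.01412044  0.02950356]
shift [0.  1.1 1.3] rot [-0.     0.001 -0.001] rows>= 0.0
```

View pics/s2.png

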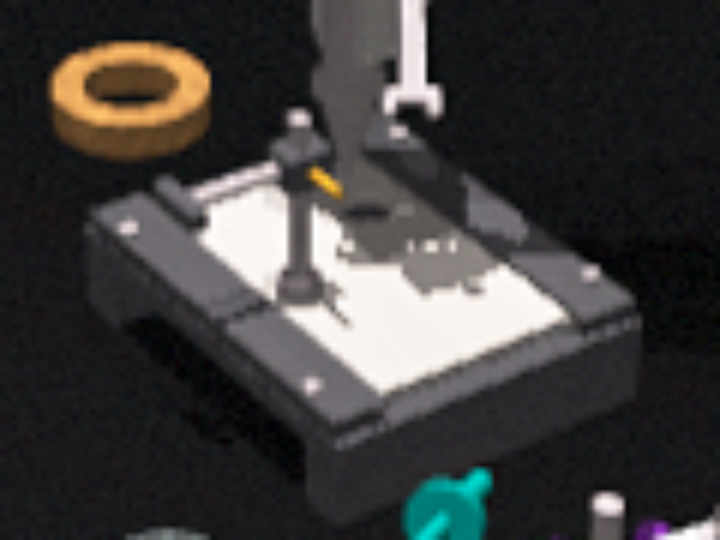

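Drift tip at (350,195), hanging over the larger hole at (365,210), clear of the post. Descending by feel.

Call:
arm_command:
  plan:
    - [[0,1,8,0,0,0,1],[0,1,16,0,0,0,1],[0,1,24,0,0,0,1],[0,1,27,0,0,0,1],[0,1,29,0,0,0,1],[0,1,30,0,0,0,1],[0,1,31,0,0,0,1],[0,1,32,0,0,0,1],[0,1,32,0,0,0,1],[0,1,32,0,0,0,1]]

```text
time_s: 7.6
ee_pos: [0.5292, -0.1986, 0.1238]
eef_rot: [3.141, -0.0, -2.982]
force: [-0.9, 0.1, -2.7]
grip_width: 0.0291
grip_force: 40.0
```

Call:
arm_command:
  plan:
    - [[0,0,1,0,0,0,1],[0,0,2,0,0,0,1],[0,0,3,0,0,0,1],[0,0,4,0,0,0,1],[0,0,4,0,0,0,1],[0,0,4,0,0,0,1]]

```text
time_s: 8.2
ee_pos: [0.5289, -0.1984, 0.1196]
eef_rot: [3.141, -0.001, -2.982]
force: [-5.3, 2.8, 0.4]
grip_width: 0.0292
grip_force: 40.0
```

Call:
arm_command:
  plan:
    - [[0,0,1,0,0,0,1],[0,0,2,0,0,0,1],[0,0,3,0,0,0,1],[0,0,4,0,0,0,1],[0,0,5,0,0,0,1],[0,0,5,0,0,0,1]]

```text
time_s: 8.8
ee_pos: [0.5289, -0.1982, 0.1147]
eef_rot: [3.141, -0.001, -2.982]
force: [-7.2, 4.4, 0.8]
grip_width: 0.0292
grip_force: 40.0
```

Call:
arm_command:
  plan:
    - [[0,0,1,0,0,0,1],[0,0,2,0,0,0,1],[0,0,3,0,0,0,1],[0,0,4,0,0,0,1],[0,0,5,0,0,0,1],[0,0,6,0,0,0,1],[0,0,6,0,0,0,1]]

```text
time_s: 9.5
ee_pos: [0.5289, -0.1983, 0.1087]
eef_rot: [3.141, -0.001, -2.982]
force: [-6.0, 4.7, 1.8]
grip_width: 0.0294
grip_force: 40.0
```

Call:
arm_command:
  plan:
    - [[0,0,1,0,0,0,1],[0,0,2,0,0,0,1],[0,0,3,0,0,0,1],[0,0,4,0,0,0,1],[0,0,5,0,0,0,1],[0,0,6,0,0,0,1],[0,0,7,0,0,0,1],[0,0,7,0,0,0,1]]

```text
time_s: 10.3
ee_pos: [0.5289, -0.1983, 0.1017]
eef_rot: [3.141, -0.001, -2.982]
force: [-4.9, 3.1, 0.5]
grip_width: 0.0288
grip_force: 40.0
```

Call:
arm_command:
  plan:
    - [[0,0,1,0,0,0,1],[0,0,2,0,0,0,1],[0,0,3,0,0,0,1],[0,0,4,0,0,0,1],[0,0,5,0,0,0,1],[0,0,5,0,0,0,1]]

```text
time_s: 10.9
ee_pos: [0.529, -0.1982, 0.0967]
eef_rot: [3.141, -0.001, -2.982]
force: [-5.3, 4.1, 1.1]
grip_width: 0.0296
grip_force: 40.0
```

Call:
arm_command:
  plan:
    - [[0,0,1,0,0,0,1],[0,0,2,0,0,0,1],[0,0,3,0,0,0,1],[0,0,4,0,0,0,1],[0,0,4,0,0,0,1]]

```text
time_s: 11.4
ee_pos: [0.5288, -0.1982, 0.0923]
eef_rot: [3.14, -0.001, -2.982]
force: [-4.7, 3.9, -1.6]
grip_width: 0.0296
grip_force: 40.0
```

Call:
arm_command:
  plan:
    - [[0,0,1,0,0,0,1],[0,0,2,0,0,0,1],[0,0,3,0,0,0,1],[0,0,3,0,0,0,1]]

```text
time_s: 11.8
ee_pos: [0.5287, -0.1982, 0.0893]
eef_rot: [3.14, -0.002, -2.982]
force: [-4.4, 4.6, -2.0]
grip_width: 0.0295
grip_force: 40.0
```

Call:
arm_command:
  plan:
    - [[0,0,1,0,0,0,1],[0,0,2,0,0,0,1],[0,0,2,0,0,0,1],[0,0,2,0,0,0,1]]

```text
time_s: 12.2
ee_pos: [0.5288, -0.1984, 0.0875]
eef_rot: [3.141, -0.001, -2.982]
force: [-5.1, 2.2, -0.1]
grip_width: 0.0293
grip_force: 40.0
```

Call:
arm_command:
  plan:
    - [[0,-0.3,1,0,0,0,1],[0,-0.3,1.5,0,0,0,1],[0,-0.3,1.5,0,0,0,1],[0,-0.3,1.5,0,0,0,1]]

```text
time_s: 12.6
ee_pos: [0.5289, -0.1988, 0.086]
eef_rot: [3.141, -0.001, -2.982]
force: [-5.3, 1.9, -0.6]
grip_width: 0.0296
grip_force: 40.0
```

```bash
python3 - <<'E'
from meas import *
F=[];M=[]
for k in range(4):
    cams.camera('scene'); o=ctrl.get_obs();F.append(o['force']);M.append(o['moment']); print(o['ee_pos'],o['eef_rot'])
print(np.mean(F,0),np.std(F,0),np.mean(M,0))
E
```

```text
[ 0.52886951 -0.19879705  0.08599966] [ 3.14093295e+00 -1.24153713e-03 -2.98235573e+00]
[ 0.52888051 -0.19879735  0.08602333] [ 3.14097091e+00 -1.20672127e-03 -2.98235001e+00]
[ 0.52887202 -0.19880942  0.08601087] [ 3.14096895e+00 -1.25107199e-03 -2.98233171e+00]
[ 0.52888767 -0.19880537  0.08602889] [ 3.14096314e+00 -1.17937325e-03 -2.98235836e+00]
[-5.2180758   2.33825896 -0.11450068] [0.39569133 0.15414202 0.48455382] [0.45747023 1.17539157 0.01628355]
```

Call:
arm_command:
  plan:
    - [[0.2,0,1,0,0,0,1],[0.3,0,2,0,0,0,1],[0.3,0,2,0,0,0,1],[0.3,0,2,0,0,0,1]]

```text
time_s: 13.2
ee_pos: [0.5288, -0.1989, 0.0841]
eef_rot: [3.141, -0.001, -2.982]
force: [-4.7, 1.5, -1.0]
grip_width: 0.0291
grip_force: 40.0
```

Going down freely. Pressing the collar home in small steps.

Call:
arm_command:
  plan:
    - [[0.2,0,0.7,0,0,0,1],[0.2,0,1.4,0,0,0,1],[0.2,0,2,0,0,0,1],[0.2,0,2,0,0,0,1],[0.2,0,2,0,0,0,1]]

```text
time_s: 13.7
ee_pos: [0.5287, -0.199, 0.0822]
eef_rot: [3.141, -0.0, -2.982]
force: [-4.6, 2.0, -0.5]
grip_width: 0.0289
grip_force: 40.0
```

Call:
arm_command:
  plan:
    - [[0,0,0.5,0,0,0,1],[0,0,1,0,0,0,1],[0,0,1,0,0,0,1],[0,0,1,0,0,0,1]]

```text
time_s: 14.1
ee_pos: [0.5288, -0.199, 0.0815]
eef_rot: [3.142, -0.0, -2.982]
force: [-5.0, 2.7, 2.8]
grip_width: 0.0294
grip_force: 40.0
```

Call:
arm_command:
  plan:
    - [[0,0,0.3,0,0,0,1],[0,0,0.6,0,0,0,1],[0,0,0.6,0,0,0,1],[0,0,0.6,0,0,0,1]]

```text
time_s: 14.5
ee_pos: [0.529, -0.199, 0.0814]
eef_rot: [-3.141, 0.0, -2.982]
force: [-7.0, 2.9, 7.3]
grip_width: 0.0295
grip_force: 40.0
```

```bash
python3 - <<'E'
from meas import *
F=[]
for k in range(3):
    p,d,i=grab('scene'); o=ctrl.get_obs();F.append(o['force'])
print(o['ee_pos'],np.mean(F,0),o['moment'])
cv2.imwrite('pics/s3.png',cv2.resize(p[140:230,180:300],(720,540)))
E
```

```text
[ 0.5289837  -0.19905919  0.08143843] [-6.46642794  2.94259194  7.66922422] [ 0.74330041  1.52042085 -0.05713553]
```

View pics/s3.png

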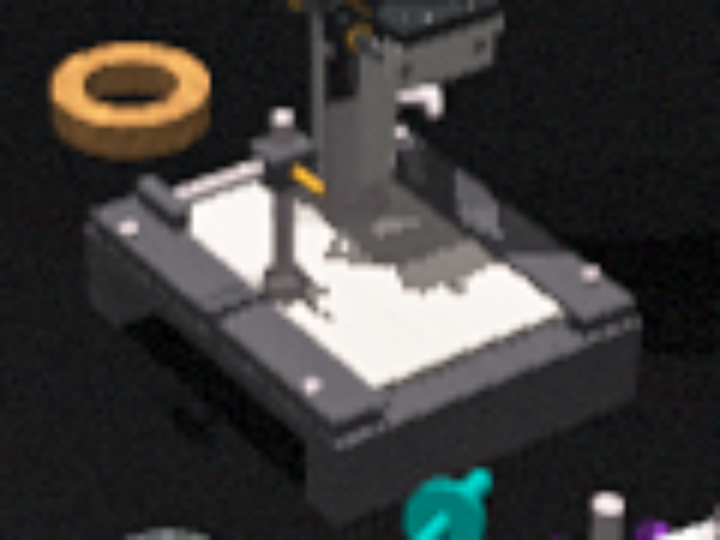

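Fixed stop at z 0.0814 with about 12 N, so the collar is seated. The plate and its post have shifted in the picture (post from x=300 to 285). Unload and release.

Call:
arm_command:
  plan:
    - [[0.3,0,-0.8,0,0,0,1],[0.3,0,-0.8,0,0,0,1],[0.3,0,-0.8,0,0,0,-1],[0.3,0,-0.8,0,0,0,-1],[0.3,0,-0.8,0,0,0,-1],[0.3,0,-0.8,0,0,0,-1],[0.3,0,-0.8,0,0,0,-1],[0.3,0,-0.8,0,0,0,-1],[0.3,0,-0.8,0,0,0,-1],[0.3,0,-0.8,0,0,0,-1]]

```text
time_s: 15.65
ee_pos: [0.5286, -0.1991, 0.0815]
eef_rot: [-3.142, 0.0, -2.982]
force: [0.8, -0.3, -0.3]
grip_width: 0.0897
grip_force: 0.0
```

Call:
arm_command:
  plan:
    - [[0.3,0,-20,0,0,0,-1],[0.3,0,-60,0,0,0,-1],[0.3,0,-110,0,0,0,-1],[0.3,0,-160,0,0,0,-1],[-60,0,-200,0,0,0,-1],[-90,50,-200,0,0,0,-1],[-90,50,-200,0,0,0,-1],[-90,50,-200,0,0,0,-1],[-90,50,-200,0,0,0,-1]]

```text
time_s: 16.55
ee_pos: [0.6093, -0.1355, 0.2811]
eef_rot: [3.142, -0.001, -2.982]
force: [-1.1, 0.4, 0.5]
grip_width: 0.0939
grip_force: 0.0
```

```bash
python3 - <<'E'
from meas import *
cams.camera('wrist'); o=ctrl.get_obs(); print(o['ee_pos'],o['grip_width'],o['force'])
p,d,i=grab('wrist'); cv2.imwrite('pics/w4.png',p); np.savez('w4.npz',p=p,d=d,**i)
go([.5785,.1712,.2],np.pi)
E
```

```text
[ 0.60901598 -0.13606299  0.28108882] 0.09368816428190559 [-0.22009303 -0.33228569  0.04243922]
shift [-18.5 308.5  81.2] rot [ 0.    -0.001  0.158] rows>= 6.4
```

View pics/w4.png

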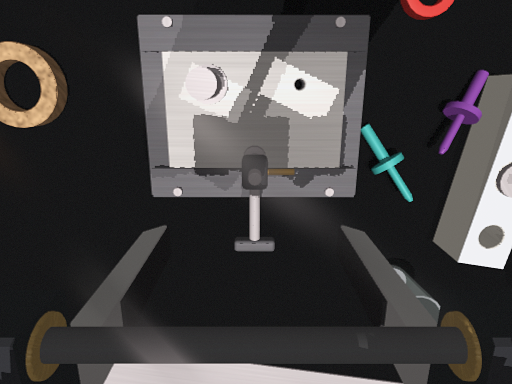

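Wrist view 4: drift seated at (207,83), smaller hole at (300,84) now fully black (aligned). Measuring both.

```bash
python3 - <<'E'
from meas import *
from scipy.optimize import least_squares
f=np.load('w4.npz'); p,d=f['p'],f['d']; i={k:f[k] for k in ['fx','fy','cx','cy','world_to_cam']}
g=p.max(2).astype(int); C=cloud(d,i)
for th in (100,150):
    m=np.zeros(g.shape,np.uint8); m[74:94,290:310]=g[74:94,290:310]<th
    c=max(cv2.findContours(m,0,1)[0],key=cv2.contourArea)[:,0]; mo=cv2.moments(m,True)
    P=np.array([ray(i,x,y,.06)[:2] for x,y in c]); s=least_squares(lambda q:np.hypot(*(P-q).T)-.006,P.mean(0)); print('hole',s.x, ray(i,mo['m10']/mo['m00'],mo['m01']/mo['m00'],.06), mo['m00'])
r=np.hypot(C[...,0]-.5289,C[...,1]+.199)
q=C[(r<.012)&(C[...,2]>.1)]; print('top',q.mean(0),np.percentile(q[:,2],[5,50,95]))
q=C[(r<.016)&(C[...,2]>.112)]; print('top ext',q.min(0),q.max(0))
q=C[(r>.0165)&(r<.02)&(C[...,2]>.055)&(C[...,2]<.085)]; print('collar z',np.percentile(q[:,2],[10,50,90]))
q=C[(r>.025)&(r<.035)&(C[...,2]>.05)]; print('plate z',np.median(q[:,2]))
print('expected pin hole', .5289-.1*np.sin(np.radians(9.15)), -.199+.1*np.cos(np.radians(9.15)))
E
```

```text
hole [ 0.51359471 -0.09939163] [ 0.51345817 -0.09951108  0.06      ] 77.0
hole [ 0.51341508 -0.09926999] [ 0.51335085 -0.09927858  0.06      ] 95.0
top [ 0.52882547 -0.1989595   0.11877227] [0.11751326 0.11877015 0.12002394]
top ext [ 0.51503026 -0.21205009  0.11291945] [ 0.54433039 -0.18314147  0.12107047]
collar z [0.06576566 0.06670666 0.06767064]
plate z 0.05890097742076589
expected pin hole 0.5129980311976636 -0.10027245881614635
```

Call:
arm_command:
  plan:
    - [[-2,40,0,0,0,0.02,-1],[-5,85,0,0,0,0.05,-1],[-8,130,0,0,0,0.08,-1],[-11,178,5,0,0,0.11,-1],[-14,225,20,0,0,0.14,-1],[-17,268,50,0,0,0.158,-1],[-18,300,75,0,0,0.158,-1],[-18,308,110,0,0,0.158,-1],[-18,308,131,0,0,0.158,-1],[-18,308,131,0,0,0.158,-1],[-18,308,131,0,0,0.158,-1]]

```text
time_s: 17.75
ee_pos: [0.5788, 0.1707, 0.1514]
eef_rot: [3.142, 0.001, -3.142]
force: [0.3, -0.2, 1.0]
grip_width: 0.0939
grip_force: 0.0
```

```bash
python3 - <<'E'
from meas import *
cams.camera('wrist'); cams.camera('wrist')
grips('wrist'); o=ctrl.get_obs(); print(o['ee_pos'],o['eef_rot'],o['qpos'])
go([.5785,.1712,.086],np.pi)
E
```

```text
wrist drift few
wrist pin 722 top z 0.1236 top mean [0.5782 0.1711 0.1224] ext [0.5717 0.1643 0.1184] [0.5857 0.1779 0.1243]
wrist stud 849 top z 0.0922 top mean [0.5037 0.1713 0.0909] ext [0.4934 0.1607 0.0886] [0.5148 0.1821 0.093 ]
wrist rack rect ((579.1664428710938, 171.1451873779297), (60.22109603881836, 230.24899291992188), 89.79994201660156) z 0.06274398466866088
[0.57917116 0.17102904 0.1522033 ] [ 3.14103538e+00  2.46290506e-03 -3.14127112e+00] [ 2.26499489e-01  4.62978386e-01  1.42372654e+00 -9.72221739e-06
  1.25236258e+00 -1.34461602e+00]
shift [ 0.8  0.1 66.2] rot [0.001 0.002 0.   ] rows>= 1.3
```

Drift seated (collar top 7.8 mm above the plate). Grasping the pin.

Call:
arm_command:
  plan:
    - [[0.8,0,35,0,0,0,-1],[0.8,0,66,0,0,0,-1],[0.8,0,66,0,0,0,-1],[0.8,0,66,0,0,0,-1],[0.8,0,66,0,0,0,1],[0.8,0,66,0,0,0,1],[0.8,0,66,0,0,0,1],[0.8,0,66,0,0,0,1],[0.8,0,66,0,0,0,1],[0.8,0,66,0,0,0,1],[0.8,0,66,0,0,0,1],[0.8,0,66,0,0,0,1]]
  squeeze: 30

```text
time_s: 19.1
ee_pos: [0.5776, 0.1715, 0.0845]
eef_rot: [-3.142, -0.0, -3.14]
force: [-0.2, 0.2, -0.3]
grip_width: 0.0333
grip_force: 0.0
```

Call:
arm_command:
  plan:
    - [[0,0,0,0,0,0,1],[0,0,0,0,0,0,1],[0,0,0,0,0,0,1],[0,0,0,0,0,0,1],[0,0,0,0,0,0,1],[0,0,0,0,0,0,1]]

```text
time_s: 19.7
ee_pos: [0.5776, 0.1715, 0.0845]
eef_rot: [-3.142, -0.0, -3.14]
force: [0.5, -0.1, -0.9]
grip_width: 0.0136
grip_force: 30.0
```

Call:
arm_command:
  plan:
    - [[0,0,-20,0,0,0,1],[0,0,-60,0,0,0,1],[0,0,-105,0,0,0,1],[0,0,-150,0,0,0,1],[0,0,-190,0,0,0,1],[0,0,-195,0,0,0,1],[0,0,-195,0,0,0,1]]

```text
time_s: 20.4
ee_pos: [0.5778, 0.1716, 0.2799]
eef_rot: [3.141, 0.001, -3.14]
force: [-0.3, 0.9, -2.1]
grip_width: 0.0134
grip_force: 30.0
```

```bash
python3 - <<'E'
from meas import *
p,d,i=grab('wrist');o=ctrl.get_obs(); e=o['ee_pos']; print(e,o['force'],o['grip_width'])
go([.5123,-.1,.28],np.radians(189.15))
E
```

```text
[0.57737716 0.1714778  0.27825714] [ 0.10975668  0.28896479 -1.64079517] 0.01320668186711221
shift [  65.4 -271.4   -1.6] rot [-0.    -0.001 -0.158] rows>= 5.6
```

Call:
arm_command:
  plan:
    - [[9,-35,-2,0,0,-0.02,1],[19,-78,-2,0,0,-0.05,1],[30,-123,-2,0,0,-0.08,1],[40,-168,-2,0,0,-0.11,1],[51,-213,-2,0,0,-0.14,1],[61,-253,-2,0,0,-0.158,1],[65,-271,-2,0,0,-0.158,1],[65,-271,-2,0,0,-0.158,1],[65,-271,-2,0,0,-0.158,1],[65,-271,40,0,0,-0.158,1],[65,-271,80,0,0,-0.158,1],[65,-271,118,0,0,-0.158,1]]

```text
time_s: 21.65
ee_pos: [0.5127, -0.098, 0.1592]
eef_rot: [3.141, -0.001, -2.981]
force: [0.7, -0.4, -1.6]
grip_width: 0.0136
grip_force: 30.0
```

Call:
arm_command:
  plan:
    - [[0,0,10,0,0,0,1],[0,0,15,0,0,0,1],[0,0,15,0,0,0,1],[0,0,15,0,0,0,1],[0,0,15,0,0,0,1]]

```text
time_s: 22.15
ee_pos: [0.5136, -0.0996, 0.1478]
eef_rot: [-3.141, 0.002, -2.982]
force: [0.3, -0.3, -1.1]
grip_width: 0.0133
grip_force: 30.0
```

```bash
python3 - <<'E'
from meas import *
for n in ('scene','top','wrist'):
    p,d,i=grab(n); np.savez(n+'5.npz',p=p,d=d,**i)
    if n=='scene': cv2.imwrite('pics/s4.png',cv2.resize(p[140:230,180:300],(720,540)))
    if n=='wrist': cv2.imwrite('pics/w5.png',p)
    o=ctrl.get_obs();print(o['ee_pos'],o['eef_rot'],o['force'])
go([.5123,-.1,.14],np.radians(189.15))
E
```

```text
[ 0.51343148 -0.09964508  0.14759781] [-3.14085551e+00  1.67347136e-03 -2.98237208e+00] [-0.22534371 -0.40609797 -1.50981018]
[ 0.51329535 -0.09963781  0.1473506 ] [-3.14103446e+00  1.29794155e-03 -2.98245461e+00] [-1.02760653 -0.8863514  -0.46394466]
[ 0.51320882 -0.09964826  0.14713423] [-3.14117001e+00  9.93865673e-04 -2.98245949e+00] [-0.38144865  0.42163052 -1.73529376]
shift [ 1.  -0.2  7.1] rot [-0.     0.001 -0.001] rows>= 0.1
```

View pics/w5.png

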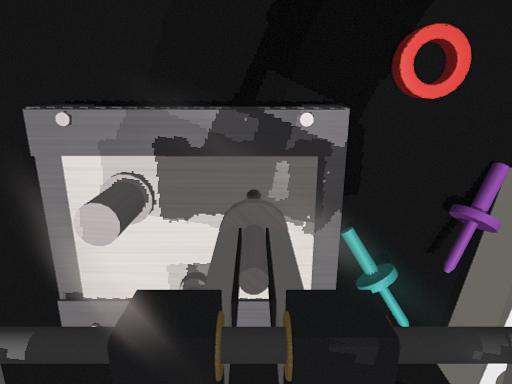

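Wrist view 5: drift seated at (115,210); the pin and its collar at (254,220) are directly above the smaller hole, whose edge shows at (254,195). Descending gently.

Call:
arm_command:
  plan:
    - [[0.7,-0.2,5,0,0,0,1],[0.7,-0.2,9,0,0,0,1],[0.7,-0.2,12,0,0,0,1],[0.7,-0.2,14,0,0,0,1],[0.7,-0.2,16,0,0,0,1],[0.7,-0.2,17,0,0,0,1],[0.7,-0.2,17,0,0,0,1],[0.7,-0.2,17,0,0,0,1]]

```text
time_s: 23.1
ee_pos: [0.5124, -0.0999, 0.1296]
eef_rot: [-3.141, 0.0, -2.982]
force: [0.5, -0.1, -0.5]
grip_width: 0.0137
grip_force: 30.0
```

Call:
arm_command:
  plan:
    - [[0,0,1,0,0,0,1],[0,0,2,0,0,0,1],[0,0,3,0,0,0,1],[0,0,4,0,0,0,1],[0,0,4,0,0,0,1]]

```text
time_s: 23.6
ee_pos: [0.5122, -0.0999, 0.1253]
eef_rot: [3.141, -0.0, -2.982]
force: [-0.3, -0.6, -1.3]
grip_width: 0.0134
grip_force: 30.0
```

Call:
arm_command:
  plan:
    - [[0,0,1,0,0,0,1],[0,0,2,0,0,0,1],[0,0,3,0,0,0,1],[0,0,4,0,0,0,1],[0,0,5,0,0,0,1],[0,0,6,0,0,0,1],[0,0,6,0,0,0,1]]

```text
time_s: 24.3
ee_pos: [0.5122, -0.0999, 0.1193]
eef_rot: [3.141, -0.0, -2.982]
force: [-0.5, 0.2, -1.9]
grip_width: 0.0132
grip_force: 30.0
```

Call:
arm_command:
  plan:
    - [[0,0,1.5,0,0,0,1],[0,0,3,0,0,0,1],[0,0,4.5,0,0,0,1],[0,0,6,0,0,0,1],[0,0,7.5,0,0,0,1],[0,0,9,0,0,0,1],[0,0,9,0,0,0,1]]

```text
time_s: 25.0
ee_pos: [0.5122, -0.0999, 0.1102]
eef_rot: [3.142, -0.0, -2.982]
force: [0.9, -0.7, -1.9]
grip_width: 0.0132
grip_force: 30.0
```

Call:
arm_command:
  plan:
    - [[0,0,2,0,0,0,1],[0,0,4,0,0,0,1],[0,0,6,0,0,0,1],[0,0,8,0,0,0,1],[0,0,10,0,0,0,1],[0,0,12,0,0,0,1],[0,0,14,0,0,0,1],[0,0,16,0,0,0,1],[0,0,18,0,0,0,1],[0,0,20,0,0,0,1],[0,0,22,0,0,0,1],[0,0,22,0,0,0,1]]

```text
time_s: 26.2
ee_pos: [0.5122, -0.0999, 0.0882]
eef_rot: [3.142, -0.0, -2.982]
force: [0.9, -1.5, -0.4]
grip_width: 0.0135
grip_force: 30.0
```

Call:
arm_command:
  plan:
    - [[0,0,1.5,0,0,0,1],[0,0,3,0,0,0,1],[0,0,4.5,0,0,0,1],[0,0,6,0,0,0,1],[0,0,7,0,0,0,1],[0,0,7.5,0,0,0,1],[0,0,7.5,0,0,0,1]]

```text
time_s: 26.9
ee_pos: [0.5123, -0.0999, 0.0809]
eef_rot: [-3.142, -0.0, -2.982]
force: [0.1, -0.2, -1.6]
grip_width: 0.0137
grip_force: 30.0
```

Call:
arm_command:
  plan:
    - [[0,0,0.5,0,0,0,1],[0,0,1,0,0,0,1],[0,0,1,0,0,0,1]]

```text
time_s: 27.2
ee_pos: [0.5124, -0.0999, 0.0803]
eef_rot: [-3.141, 0.0, -2.982]
force: [-0.0, 0.8, 4.1]
grip_width: 0.0136
grip_force: 30.0
```

Call:
arm_command:
  plan:
    - [[0,0,0.4,0,0,0,1],[0,0,0.4,0,0,0,1],[0,0,-0.3,0,0,0,1],[0,0,-0.3,0,0,0,-1],[0,0,-0.3,0,0,0,-1],[0,0,-0.3,0,0,0,-1],[0,0,-0.3,0,0,0,-1],[0,0,-0.3,0,0,0,-1],[0,0,-0.3,0,0,0,-1],[0,0,-0.3,0,0,0,-1]]

```text
time_s: 28.2
ee_pos: [0.5123, -0.0999, 0.0803]
eef_rot: [-3.142, -0.0, -2.982]
force: [-0.7, 0.6, 0.6]
grip_width: 0.0659
grip_force: 0.0
```

Call:
arm_command:
  plan:
    - [[0,0,-20,0,0,0,-1],[0,0,-60,0,0,0,-1],[0,0,-110,0,0,0,-1],[0,0,-160,0,0,0,-1],[-60,0,-200,0,0,0,-1],[-95,-45,-200,0,0,0,-1],[-95,-50,-200,0,0,0,-1],[-95,-50,-200,0,0,0,-1],[-95,-50,-200,0,0,0,-1],[-95,-50,-200,0,0,0,-1]]

```text
time_s: 29.2
ee_pos: [0.6134, -0.1336, 0.2803]
eef_rot: [3.141, -0.0, -2.982]
force: [0.1, -0.3, -0.0]
grip_width: 0.094
grip_force: 0.0
```

```bash
python3 - <<'E'
from meas import *
cams.camera('wrist'); p,d,i=grab('wrist'); cv2.imwrite('pics/w6.png',p); C=cloud(d,i)
o=ctrl.get_obs();print(o['ee_pos'],o['grip_width'],o['time_s'])
for n,c,rg in [('drift',(.5289,-.199),.012),('pin',(.5132,-.0999),.006)]:
    r=np.hypot(C[...,0]-c[0],C[...,1]-c[1])
    q=C[(r<.02)&(C[...,2]>.114)]; print(n,'top',q.mean(0).round(4),len(q))
    q=C[(r>.0165)&(r<.02)&(C[...,2]>.055)&(C[...,2]<.085)]; print('collar z',np.percentile(q[:,2],[10,50,90]).round(4))
    q=C[(r>.025)&(r<.035)&(C[...,2]>.05)]; print('plate z',np.median(q[:,2]))
E
```

```text
[ 0.61353569 -0.13363066  0.28070281] 0.09397729395361672 29.3
drift top [ 0.5297 -0.1976  0.1187] 843
collar z [0.0657 0.0668 0.0679]
plate z 0.058929276647812695
pin top [ 0.5134 -0.099   0.1187] 190
collar z [0.0654 0.0668 0.0679]
plate z 0.058887048967598055
```

View pics/w6.png

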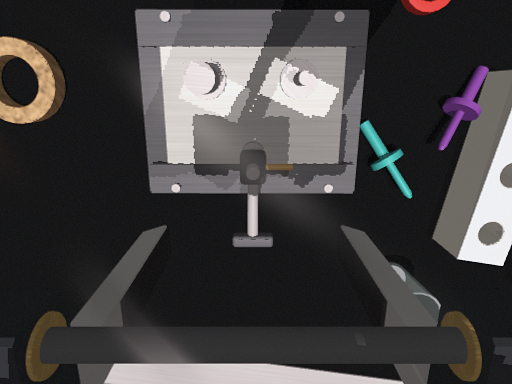

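The last view shows the drift at (205,80) and the pin at (298,78). Both collars are flush on the plate, 7.9 mm above its face, and the gripper is clear of everything.

```bash
python3 -c "
from station import ctrl
print(ctrl.hand_in())"
```

```text
the job is handed in; nothing more can be done
None
```

The drift and then the pin are fully home, the plate is drawn into line, both are released with the arm clear, and the job was handed in at about 29 s.

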